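# Close the sample pot and scan it in

## Robot

A 6-joint arm with a two-finger parallel gripper is mounted at the origin on the work surface. World frame = base frame: x ahead of the robot, y to its left, z up, the work surface at z = 0. Lengths are in m, angles in rad, forces in N, time in s.
With the tool pointing down it reaches from about 0.3 to 0.875 m from the base axis. Payload 6.4 kg.
Tool frame: the origin (TCP) lies midway between the tips of the shut fingers; the grasp point (between the pads) lies ctrl.grip_point_offset behind it (ctrl.grip_point_offset is the distance from the TCP to the grasp point, in m); z points along the fingers, y is the direction in which the jaws open and shut (so a half turn about z gives the same grasp; the last joint's range is limited). The gripper opens to 85 mm and grips with 20 to 120 N. Pads are 22 mm wide; open, the fingers measure 114 mm over their backs; the gripper's body (76 mm by 85 mm) begins 54 mm behind the grasp point. The pads swing forward as they close: fully open they stand 13 mm farther back than shut.
Start: joints at [-1.338, 0.181, 1.607, -0, 1.354, -0.206], TCP at [0.244, -0.521, 0.231] pointing down, gripper open.
Joint ranges: [-2.99, 2.99], [-0.89, 2.07], [0.3, 2.58], [-1.14, 4.28], [0, 2.63], [-3.12, 3.12]. Speed limits (rad/s): [2.57, 2.57, 3.01, 3.14, 3.14, 3.14].

## Interface

Orientations are given as a unit quaternion [w, x, y, z].
In Python, from bench import ctrl, viewer gives the robot as it stands.
- The arm moves only by the shell command python3 -m handwheel 'ROWS' [OPENING]. ROWS is JSON, a list of rows, each an object with "travel": the shift along the tool's x, y, z as a fraction of full scale, a list of three; "dr": the turn, a rotation vector about the tool's x, y, z as a fraction of full scale, a list of three. A call has 1 to 20 rows; each row shifts and turns the pose as measured when the row begins, along the tool's axes as they then stand; what a row does not reach is not made up. Full scale, the value 1, is 150 mm for a shift and 30 degrees for a turn. A row lasts 1/12 s, in which the tool goes at most 41.7 mm and 7.16 degrees, less where a joint would pass 70% of its speed; a pose out of reach is approached as far as the arm can. A call with a number of a shift or a turn outside -1 to 1 is refused whole. A call with a gripper value outside its range is refused whole. OPENING is the opening, from -1 (shut) to 1 (fully open), set as the call begins (- or left out, the last holds). The fingers move at their own pace and stop on an object; the grip force is fixed at half the most. Time passes only in rows, so rows that do not move let the fingers close. It gives the time, the measured TCP pose, the force and the opening at its end, in the units of the state.
- ctrl.get_obs(): the state, without advancing time (a new reading comes with each control period).
- viewer.camera(name): name is "side" or "top"; returns the picture (400x640x3 uint8, red, green, blue); there is no depth.
- viewer.get_calibration(name): a dict with "camera_matrix" (3x3 intrinsics, pixels), "k1" (the pictures are not rectified: a ray, as slopes to the right and down, at radius r is drawn at 1 + k1 r^2 times it, then the intrinsics apply), "R" (3x3) and "t" (3): a world point X has camera coordinates R X + t. Camera axes: x right, y down, z forward; pixel columns grow to the right and rows downward; lengths in m; the calibration is good to about 2 mm. A picture is of the moment at which its call begins. get_calibration takes no time and is no camera call.
- ctrl.hand_in(): hands the job in, once; it reports no verdict.
The state is a dict: "time_s": time; "q": joint angles; "dq": joint speeds; "joint_efforts": joint torques, N m; "eef_pos": TCP position; "eef_rot": TCP orientation; "wrist_force": force on the tool from outside, world axes, zero at the start; "torque": the same for the moment, N m; "opening": opening from 0.0 (shut) to 1.0 (fully open).
Only numpy, scipy, OpenCV 4.12 (cv2) and the standard library are available. Lean on these libraries where they do the work, as an engineer would, in place of code of your own. Each camera call takes 0.05 s, during which the arm holds its last target. There are 200 camera calls.

## Task

On the carrier with the round pot, press the pot's lid down until it is fully home. Then take the hand scanner from its dock, point its window squarely at the middle of the barcode label on that same carrier from about 60 mm away and hold it still there for two seconds, without touching the carrier with the scanner. Finally stand the scanner upright in its dock again, setting it down rather than dropping it, and leave the other things on the desk where they are.

Things in the scene. Friction and masses are not known exactly. Their poses are not given: they have to be found in the camera images.
- pot_lid (a joint): How far the round pot's lid is pressed in, in m: 0 to 0.002 at the start (standing about 8 to 10 mm proud of the pot's rim), 0.010 when fully home against a hard stop. It slides straight down, stays where it is left, and takes 6 to 8 N to push.
- lid_top (a point): Centre of the top face of the round pot's lid: a flat steel disc 78 mm across, 13 mm thick. It moves down with the lid; its height above the desk is about 90 mm when proud and 80 mm when home. The aluminium pot below is 72 mm across.
- carrier: Fixed aluminium base plate 100 x 174 x 12 mm (x, y, z) that carries the round pot on its left half (seen from the robot) and the sloping label plate on its right half. Origin: centre of its underside on the desk; -x is the side that faces the robot. The pot's axis is at x = 0, y = +43 mm, the label's middle at x = 0, y = -43 mm, 48 mm high. It is turned by up to 17 degrees.
- label: The round pot's barcode label, 40 x 60 mm white paper with black bars, on a grey plate 56 x 82 mm that slopes towards the robot; its slope is set anew each time, about 25 to 36 degrees from horizontal. Origin: middle of the label's face; z points straight out of the face (up and towards the robot), y runs along the label's long side. The plate is on a stiff hinge; do not push it.
- scanner: Loose hand scanner of 0.2 kg, standing upright in its dock, window down. A white round head 52 mm across and 28 mm tall, tapering to 44 mm height, below a black upright handle. Origin: middle of the window, in the flat underside of the head; z points from window up along the handle, so it looks along -z. It can read with any turn about z.
- scanner_grip (a point): Middle of the scanner's handle, 82 mm above the window on the scanner's z axis. The handle is a rounded bar 28 mm wide along the scanner's y, 36 mm along its x, from 42 mm to 114 mm above the window; grip it across the 28 mm.
- dock: Fixed grey round scanner dock, 88 mm across, with a raised rim whose top is 16 mm above the desk around a flat-floored round recess 64 mm across and 8 mm deep (floor 8 mm above the desk), and a small block on its +x side. Origin: centre of its underside. The scanner stands in the recess, any way round. It may be at the left or right end of the work area; the other end has a wooden stand with four steel pins, up to 83 mm high.
- square_carrier: A like carrier with a square pot whose lid is already home and a label of its own: not to be scanned. Fixed. Same sizes and origin as the other carrier, 80 mm high; the two change places, left or right.
- caliper: Loose digital caliper lying on the desk near the robot, about 195 mm long, 12 mm thick. Leave alone.
- flange: Loose turned aluminium flange, 52 mm across, 24 mm high, in front of the two carriers. Leave alone.
- ring_gauge: Loose steel ring gauge, 64 mm across, 20 mm high. Leave alone.
- mouse: Loose black computer mouse, about 80 mm long, 34 mm high. Leave alone.
Things that resemble listed ones, but are neither listed nor needed, are in the scene too. Leave any brown look-alike of the scanner alone.

How it is judged:
By the outcome, as a careful person would: the job done as asked, in the order asked, and still so for the second after the job is handed in, with the robot touching nothing.
It also fails if it takes over 64 s, if anything falls off the work surface, if the arm or the gripper's body presses on something with over 40 N, if the wrist force passes 120 N, or if a joint passes its speed limit or range.

## Working session

There is one attempt and no reset: what is moved stays moved. The work goes in short steps, Python scripts to look and compute and a shell command to move; the robot and the scene stay as the last step left them, time stands still between calls to the robot, and variables do not carry over. Pictures are saved under pics/ and viewed, about 8 in all and at most 12, crops included, and the job is handed in when it is done.

```bash
mkdir -p pics; ls
python3 - <<'E'
from bench import ctrl, viewer
import cv2
for n in ("top","side"):
    cv2.imwrite(f"pics/{n}0.png",viewer.camera(n)[...,::-1])
    print(n,viewer.get_calibration(n))
print(ctrl.get_obs(), ctrl.grip_point_offset)
E
```

```text
pics
top {'camera_matrix': array([[512.36427598,   0.        , 323.45410109],
       [  0.        , 512.36427598, 202.04443714],
       [  0.        ,   0.        ,   1.        ]]), 'k1': 0.03745338705393683, 'R': array([[-0.0267598 , -0.99960672, -0.00838588],
       [-0.99667791,  0.02732504, -0.07672338],
       [ 0.07692235,  0.00630492, -0.99701715]]), 't': array([0.06030814, 0.54131894, 1.28545276])}
side {'camera_matrix': array([[390.9924839 ,   0.        , 318.54142328],
       [  0.        , 390.9924839 , 194.88888741],
       [  0.        ,   0.        ,   1.        ]]), 'k1': 0.010606974933270898, 'R': array([[-0.79694568, -0.60392443,  0.01236365],
       [-0.45585643,  0.58787223, -0.66828225],
       [ 0.39632373, -0.5382207 , -0.74380507]]), 't': array([0.46026608, 0.27181987, 0.99757165])}
{'time_s': 0.1, 'q': array([-1.33829813e+00,  1.81466428e-01,  1.60789745e+00,  2.30021751e-05,
        1.35378622e+00, -2.06262484e-01]), 'dq': array([ 6.53287515e-05, -1.96895706e-03, -3.41348055e-03,  3.61869659e-04,
       -3.15474945e-04, -6.48778622e-04]), 'joint_efforts': array([ 6.54222877e-04, -4.45875657e+01, -3.52236450e+01, -3.42286176e-04,
        4.17447765e-03, -7.74759286e-06]), 'eef_pos': array([ 0.24419806, -0.5200333 ,  0.23047952]), 'eef_rot': array([-7.78804190e-04,  9.76032735e-01,  2.17622365e-01,  1.01354375e-06]), 'wrist_force': array([-0.25860373,  0.43701822, -0.38709378]), 'torque': array([-0.01061541, -0.03986947,  0.00078132]), 'opening': 1.0031458667685405} 0.0187
```

View pics/top0.png

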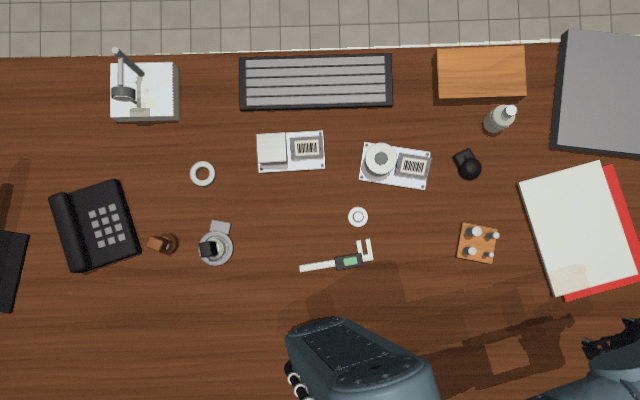

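View pics/side0.png

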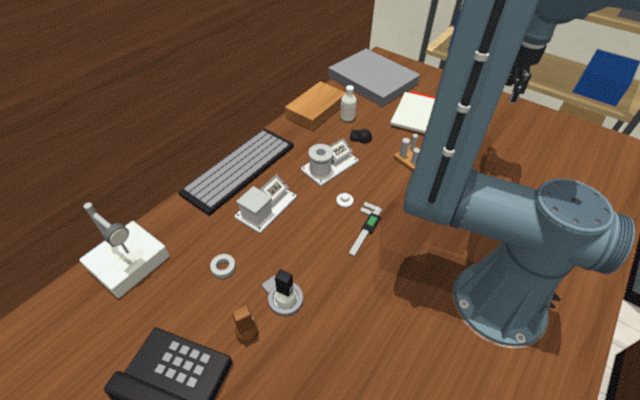

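The top view shows the round pot at (380,158) with its label at (413,167). The square carrier is at (290,150). The scanner candidates are the white and black one in the grey dock at (212,248) and the brown look-alike at (162,243). I choose the docked one. In the side view the pot is at (320,158) and the scanner at (284,290). I'll check this in a close crop.

```bash
cat > h.py <<'E'
import numpy as np, cv2
from scipy.spatial.transform import Rotation as Ro
from bench import ctrl, viewer
C={n:viewer.get_calibration(n) for n in("top","side")}
def ray(n,p):
    c=C[n];K=c["camera_matrix"];d=np.array([c["k1"],0,0,0])
    s=cv2.undistortPoints(np.array([[p]],float),K,d)[0,0]
    v=c["R"].T@np.r_[s,1];return -c["R"].T@c["t"],v/np.linalg.norm(v)
def at(n,p,z):
    o,v=ray(n,p);return o+v*(z-o[2])/v[2]
def tri(pt,ps):
    (a,u),(b,w)=ray("top",pt),ray("side",ps)
    s=np.linalg.lstsq(np.c_[u,-w],b-a,rcond=None)[0]
    P,Q=a+s[0]*u,b+s[1]*w;return (P+Q)/2,np.linalg.norm(P-Q)
def proj(n,X):
    c=C[n];X=np.atleast_2d(X)
    return cv2.projectPoints(X.astype(float),cv2.Rodrigues(c["R"])[0],c["t"],c["camera_matrix"],np.array([c["k1"],0,0,0.]))[0][:,0]
def grid(n,im,x,y,w,h,s):
    g=cv2.resize(im[y:y+h,x:x+w],None,fx=s,fy=s,interpolation=cv2.INTER_CUBIC)
    for k in range(0,w,10): cv2.line(g,(k*s,0),(k*s,6),(0,0,255),1);cv2.putText(g,str(x+k),(k*s,16),0,.35,(0,0,255),1)
    for k in range(0,h,10): cv2.line(g,(0,k*s),(6,k*s),(0,0,255),1);cv2.putText(g,str(y+k),(8,k*s+4),0,.35,(0,0,255),1)
    return g
def pose():
    o=ctrl.get_obs();w,x,y,z=o["eef_rot"];return np.array(o["eef_pos"]),Ro.from_quat([x,y,z,w]),o
E
python3 - <<'E'
from h import *
t,s=cv2.imread("pics/top0.png"),cv2.imread("pics/side0.png")
a=np.hstack([grid("t",t,355,138,80,60,5),grid("t",t,180,205,80,60,5)])
b=np.hstack([grid("s",s,290,130,80,60,5),grid("s",s,250,257,80,60,5)])
cv2.imwrite("pics/c1.png",np.vstack([a,b]))
E
```

```text
(no output)
```

View pics/c1.png

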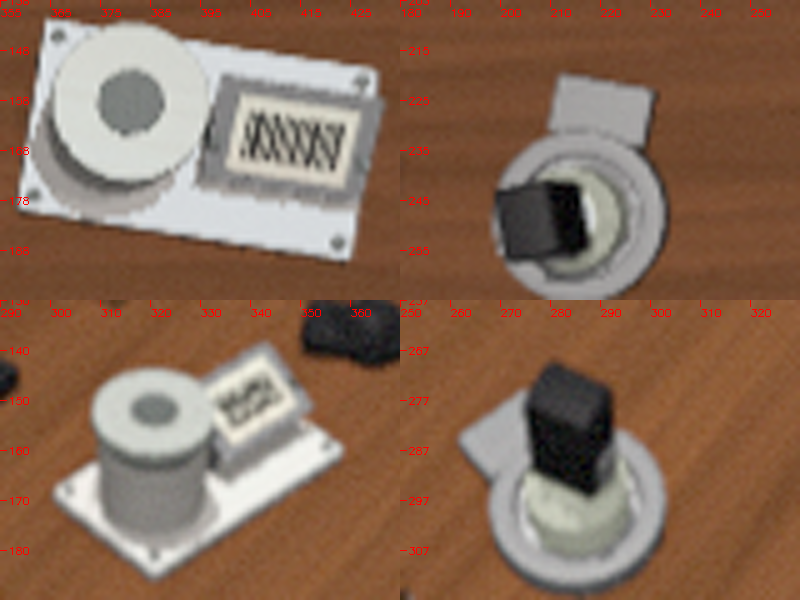

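The crop confirms the white and black scanner in the grey dock and the round pot with its lid proud. Next I fit the carrier pose, the label slope and the scanner pose.

```bash
cat > fit.py <<'E'
from h import *
from scipy.optimize import least_squares
T=lambda u,v:(355+u/5-.1*4,138+v/5-.4)   # cubic resize centre shift
S=lambda u,v:(290+u/5-.4,130+(v-300)/5-.4)
pl=lambda sx,sy:("p",sx*.05,sy*.087); lb=lambda sx,sy:("l",sx*.02,sy*.03)
obs=[("top",pl(1,1),T(45,18)),("top",pl(1,-1),T(380,68)),("top",pl(-1,-1),T(350,262)),("top",pl(-1,1),T(18,208)),
("side",pl(1,1),S(53,492)),("side",pl(-1,1),S(155,578)),("side",pl(-1,-1),S(343,453)),
("top",lb(1,1),T(238,92)),("top",lb(1,-1),T(360,108)),("top",lb(-1,-1),T(345,190)),("top",lb(-1,1),T(225,172)),
("side",lb(1,1),S(213,388)),("side",lb(1,-1),S(270,347)),("side",lb(-1,-1),S(297,388)),("side",lb(-1,1),S(238,435))]
def world(f,p):
    x,y,yaw,s=p[:4];k,a,b=f
    L=np.array([a,b,.012]) if k=="p" else np.array([a*np.cos(s),-.043+b,.048+a*np.sin(s)])
    return Ro.from_euler("z",yaw).apply(L)+[x,y,0]
def res(p): return np.concatenate([proj(n,world(f,p))[0]-px-(p[4:6] if n=="top" else p[6:8]) for n,f,px in obs]+[p[4:8]*1.])
r=least_squares(res,[.6,-.1,-.15,.5,0,0,0,0]);p=r.x
print("carrier",p[:4],"deg",np.degrees(p[2:4]),"off",p[4:]);print(r.fun[:-4].reshape(-1,2).round(1).tolist())
print("pot",world(("p",0,.043),p)[:2],"label",world(("l",0,0),p))
print("lid tri",tri(T(131,103),S(155,412)), "label tri",tri(T(292,140.5),S(254.5,390)))
T2=lambda u,v:(180+(u-400)/5-.4,205+v/5-.4); S2=lambda u,v:(250+(u-400)/5-.4,257+(v-300)/5-.4)
print("handle top",tri(T2(527,221),S2(573,385)),"dock",tri(T2(580,215),S2(578,502)),at("top",T2(580,215),.016))
c=[at("top",T2(*q),.122) for q in((497,185),(550,182),(556,255),(505,262))];print(np.round(c,4).tolist())
E
python3 fit.py
```

```text
carrier [ 0.6335312  -0.13904493 -0.18109533  0.4595752 ] deg [-10.37599834  26.33171948] off [ 0.05226622 -0.07261608 -0.00809534  0.54896852]
[[-0.0, 0.1], [-0.2, 0.2], [0.4, -0.5], [-0.4, 0.1], [0.8, -1.1], [0.8, -2.1], [0.8, -1.8], [0.5, 0.4], [0.0, 0.8], [-0.3, -0.5], [0.0, -0.5], [-2.3, 0.9], [-0.9, 1.3], [0.9, 2.3], [-0.0, 1.0]]
pot [ 0.6412758 -0.0967481] label [ 0.62578659 -0.18134175  0.048     ]
lid tri (array([ 0.64196923, -0.09636269,  0.08715222]), np.float64(0.0028266853613308756)) label tri (array([ 0.62381535, -0.17965695,  0.05818442]), np.float64(0.0011226966952037386))
handle top (array([0.4332211 , 0.32391918, 0.12446534]), np.float64(0.00028713976423002085)) dock (array([0.43553874, 0.32498047, 0.00939914]), np.float64(0.002465681067561375)) [0.43455466 0.32283654 0.016     ]
[[0.4502, 0.3383, 0.122], [0.4509, 0.3136, 0.122], [0.4169, 0.311, 0.122], [0.4143, 0.3348, 0.122]]
```

Run:
```python
from h import *
t,s=cv2.imread("pics/top0.png"),cv2.imread("pics/side0.png")
cv2.imwrite("pics/c2.png",np.hstack([grid("t",t,393,148,40,36,10),np.vstack([grid("s",s,324,134,40,36,10)])]))
```

```text
(no output)
```

View pics/c2.png

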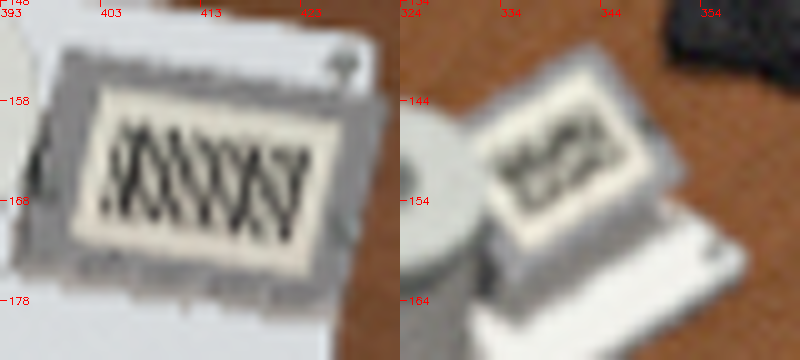

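```bash
sed -i '/^("top",lb(1,1)/,/^("side",lb(1,1)/d' fit.py
python3 - <<'E'
s=open('fit.py').read()
s=s.replace('("side",pl(-1,-1),S(343,453)),\n','''("side",pl(-1,-1),S(343,453)),
("top",lb(1,1),U(103,87)),("top",lb(1,-1),U(343,125)),("top",lb(-1,-1),U(308,275)),("top",lb(-1,1),U(72,238)),
("top",gp(1,1),U(65,50)),("top",gp(1,-1),U(388,98)),
("side",lb(1,-1),V(588,68)),("side",lb(-1,-1),V(657,162)),("side",lb(-1,1),V(527,250)),("side",gp(1,-1),V(595,42)),("side",gp(-1,-1),V(687,180))]
''').replace('pl=lambda','''U=lambda u,v:(393+u/10-.45,148+v/10-.45)
V=lambda u,v:(324+(u-400)/10-.45,134+v/10-.45)
gp=lambda sx,sy:("l",sx*.028,sy*.041)
pl=lambda''').replace('S(254.5,390)','V(557.5,159)').replace('tri(T(292,140.5),V(557.5,159))','tri(U(207.5,181),V(557.5,159))')
open('fit.py','w').write(s)
E
python3 fit.py
python3 - <<'E'
from h import *
P,R,o=pose();print(R.as_matrix().round(3))
E
```

```text
carrier [ 0.63387394 -0.13793569 -0.18154078  0.50821277] deg [-10.40152067  29.11844669] off [-0.39344664 -0.11120191  0.42335072 -0.32810407]
[[0.0, 0.0], [-0.2, 0.1], [0.4, -0.5], [-0.4, -0.0], [0.0, -0.1], [0.1, -1.0], [0.1, -0.8], [-0.1, 0.2], [-0.2, -0.0], [-0.1, -0.2], [-0.2, -0.1], [-0.1, 0.2], [0.4, 0.3], [-0.2, 0.8], [-0.1, 0.9], [0.1, 0.2], [0.0, 0.1], [0.5, -0.4]]
pot [ 0.64163739 -0.09564233] label [ 0.62611049 -0.18022906  0.048     ]
lid tri (array([ 0.64196923, -0.09636269,  0.08715222]), np.float64(0.0028266853613308756)) label tri (array([ 0.62709571, -0.18148399,  0.04673377]), np.float64(0.0024104686557634702))
handle top (array([0.4332211 , 0.32391918, 0.12446534]), np.float64(0.00028713976423002085)) dock (array([0.43553874, 0.32498047, 0.00939914]), np.float64(0.002465681067561375)) [0.43455466 0.32283654 0.016     ]
[[0.4502, 0.3383, 0.122], [0.4509, 0.3136, 0.122], [0.4169, 0.311, 0.122], [0.4143, 0.3348, 0.122]]
[[ 0.905  0.425 -0.   ]
 [ 0.425 -0.905  0.002]
 [ 0.    -0.002 -1.   ]]
```

```bash
cat > go.py <<'E'
import sys
from h import *
# python3 go.py x y z  -> remaining tool-frame travel in units
P,R,o=pose();d=R.inv().apply(np.array(list(map(float,sys.argv[1:4])))-P)/.15
print("units",d.round(3),"pos",P.round(4),"F",np.round(o["wrist_force"],1),"z-ax",R.as_matrix()[:,2].round(3),"y-ax",R.as_matrix()[:,1].round(3),"t",o["time_s"],"op",round(o["opening"],3),"q5",o["q"].round(2))
E
python3 -m handwheel '[{"travel":[0.22,-0.09,0.02],"dr":[0,0,0]},{"travel":[0.22,-0.09,0.02],"dr":[0,0,0]},{"travel":[0.22,-0.09,0.02],"dr":[0,0,0]},{"travel":[0.22,-0.09,0.02],"dr":[0,0,0]},{"travel":[0.22,-0.09,0.02],"dr":[0,0,0]},{"travel":[0.22,-0.09,0.02],"dr":[0,0,0]},{"travel":[0.22,-0.09,0.02],"dr":[0,0,0]},{"travel":[0.22,-0.09,0.02],"dr":[0,0,0]},{"travel":[0.22,-0.09,0.02],"dr":[0,0,0]},{"travel":[0.22,-0.09,0.02],"dr":[0,0,0]},{"travel":[0.22,-0.09,0.02],"dr":[0,0,0]},{"travel":[0.22,-0.09,0.02],"dr":[0,0,0]},{"travel":[0.22,-0.09,0.02],"dr":[0,0,0]},{"travel":[0.22,-0.09,0.02],"dr":[0,0,0]},{"travel":[0,0,0],"dr":[0,0,0]},{"travel":[0,0,0],"dr":[0,0,0]}]' -1; python3 go.py 0.642 -0.096 0.10
```

```text
time_s: 1.43
eef_pos: [0.5934, -0.1339, 0.1792]
eef_rot: [-0.005, 0.977, 0.215, -0.003]
wrist_force: [-0.9, -0.4, -0.0]
opening: 0.003
units [ 0.403 -0.088  0.527] pos [ 0.5934 -0.1339  0.1792] F [-0.9 -0.4 -0. ] z-ax [-0.008  0.007 -1.   ] y-ax [ 0.419 -0.908 -0.01 ] t 1.4333 op 0.003 q5 [-0.42  0.31  1.56  0.    1.28  0.72]
```

```bash
python3 -m handwheel '[{"travel":[0.2,-0.045,0.1],"dr":[0,0,0]},{"travel":[0.2,-0.045,0.12],"dr":[0,0,0]},{"travel":[0,0,0.12],"dr":[0,0,0]},{"travel":[0,0,0.1],"dr":[0,0,0]},{"travel":[0,0,0.05],"dr":[0,0,0]},{"travel":[0,0,0],"dr":[0,0,0]},{"travel":[0,0,0],"dr":[0,0,0]}]' -1; python3 go.py 0.642 -0.096 0.08
python3 - <<'E'
from h import *
t,s=viewer.camera("top")[...,::-1],viewer.camera("side")[...,::-1]
cv2.imwrite("pics/c3.png",np.hstack([grid("t",t,350,125,80,70,5),grid("s",s,285,100,80,70,5)]))
E
```

```text
time_s: 2.02
eef_pos: [0.6412, -0.0981, 0.102]
eef_rot: [-0.004, 0.977, 0.213, -0.004]
wrist_force: [-0.2, 1.1, 0.4]
opening: 0.003
units [ 0.012 -0.009  0.147] pos [ 0.6412 -0.0981  0.102 ] F [-0.2  1.1  0.4] z-ax [-0.01   0.007 -1.   ] y-ax [ 0.416 -0.909 -0.01 ] t 2.0167 op 0.003 q5 [-0.34  0.48  1.5   0.    1.18  0.8 ]
```

View pics/c3.png

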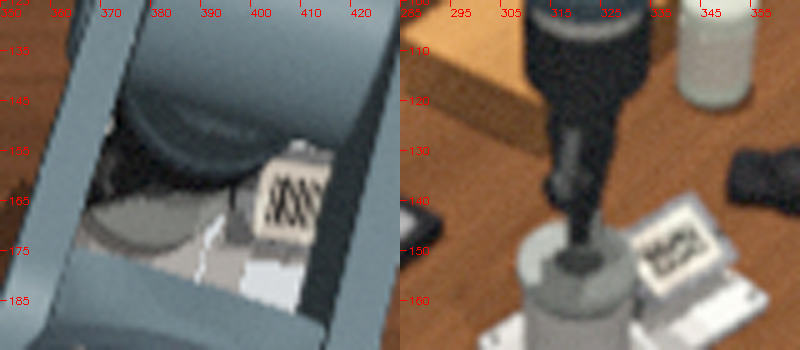

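The side view shows the shut fingertips just above the lid's centre at (321,149), so I press.

```bash
python3 -m handwheel '[{"travel":[0.01,-0.01,0.03],"dr":[0,0,0]},{"travel":[0,0,0.03],"dr":[0,0,0]},{"travel":[0,0,0.02],"dr":[0,0,0]},{"travel":[0,0,0.02],"dr":[0,0,0]}]' -1;python3 -m handwheel '[{"travel":[0,0,0.02],"dr":[0,0,0]},{"travel":[0,0,0.02],"dr":[0,0,0]}]' -1; python3 -m handwheel '[{"travel":[0,0,0.01],"dr":[0,0,0]},{"travel":[0,0,0.01],"dr":[0,0,0]}]' -1
```

```text
time_s: 2.45
eef_pos: [0.6444, -0.0981, 0.0914]
eef_rot: [-0.002, 0.977, 0.212, -0.001]
wrist_force: [0.4, 0.6, 0.0]
opening: -0.002
time_s: 2.62
eef_pos: [0.6446, -0.0982, 0.0859]
eef_rot: [-0.002, 0.977, 0.212, -0.0]
wrist_force: [-2.5, 0.5, 6.1]
opening: -0.001
time_s: 2.78
eef_pos: [0.6446, -0.0981, 0.0836]
eef_rot: [-0.002, 0.977, 0.212, -0.001]
wrist_force: [-2.8, -0.4, 5.6]
opening: 0.0
```

```bash
python3 -m handwheel '[{"travel":[0,0,0.015],"dr":[0,0,0]},{"travel":[0,0,0.015],"dr":[0,0,0]}]' -1;python3 -m handwheel '[{"travel":[0,0,0.015],"dr":[0,0,0]}]' -1; python3 -m handwheel '[{"travel":[0,0,0.015],"dr":[0,0,0]}]' -1
```

```text
time_s: 2.95
eef_pos: [0.6446, -0.0981, 0.0801]
eef_rot: [-0.002, 0.977, 0.212, -0.001]
wrist_force: [-2.4, 0.3, 6.0]
opening: 0.003
time_s: 3.03
eef_pos: [0.6448, -0.0982, 0.0799]
eef_rot: [-0.001, 0.977, 0.213, -0.001]
wrist_force: [-12.0, 2.9, 25.3]
opening: -0.002
time_s: 3.12
eef_pos: [0.6447, -0.0982, 0.0799]
eef_rot: [-0.001, 0.977, 0.213, -0.001]
wrist_force: [-10.1, 1.8, 18.4]
opening: 0.003
```

The lid met its hard stop at 79.9 mm with 25 N. I retreat and turn to match the scanner's handle.

```bash
python3 -m handwheel '[{"travel":[0,0,-0.1],"dr":[0,0,0]},{"travel":[0,0,-0.2],"dr":[0,0,0]},{"travel":[0,0,-0.2],"dr":[0,0,0.2]},{"travel":[0,0,-0.2],"dr":[0,0,0.2]},{"travel":[0,0,-0.2],"dr":[0,0,0.2]},{"travel":[0,0,-0.1],"dr":[0,0,0.09]},{"travel":[0,0,0],"dr":[0,0,0]}]' 0.6; python3 go.py 0.433 0.324 0.22
```

```text
time_s: 3.7
eef_pos: [0.6436, -0.0976, 0.2333]
eef_rot: [-0.002, 1.0, 0.026, -0.004]
wrist_force: [0.7, -0.1, 0.6]
opening: 0.798
units [-1.257 -2.879  0.111] pos [ 0.6436 -0.0976  0.2333] F [ 0.7 -0.1  0.6] z-ax [-0.008  0.004 -1.   ] y-ax [ 0.051 -0.999 -0.004] t 3.7 op 0.798 q5 [-0.33  0.35  1.39  0.    1.41  1.19]
```

```bash
python3 -m handwheel '[{"travel":[-0.1,-0.23,0],"dr":[0,0,0]},{"travel":[-0.1,-0.23,0],"dr":[0,0,0]},{"travel":[-0.1,-0.23,0],"dr":[0,0,0]},{"travel":[-0.1,-0.23,0],"dr":[0,0,0]},{"travel":[-0.1,-0.23,0],"dr":[0,0,0]},{"travel":[-0.1,-0.23,0],"dr":[0,0,0]},{"travel":[-0.1,-0.23,0],"dr":[0,0,0]},{"travel":[-0.1,-0.23,0],"dr":[0,0,0]},{"travel":[-0.1,-0.23,0],"dr":[0,0,0]},{"travel":[-0.1,-0.23,0],"dr":[0,0,0]},{"travel":[-0.1,-0.23,0],"dr":[0,0,0]},{"travel":[-0.1,-0.23,0],"dr":[0,0,0]},{"travel":[0,0,0],"dr":[0,0,0]},{"travel":[0,0,0],"dr":[0,0,0]}]' 0.8; python3 go.py 0.433 0.324 0.15
```

```text
time_s: 4.87
eef_pos: [0.4234, 0.3188, 0.2167]
eef_rot: [-0.001, 0.999, 0.037, -0.011]
wrist_force: [-0.2, -0.1, -0.5]
opening: 0.902
units [ 0.077 -0.029  0.443] pos [0.4234 0.3188 0.2167] F [-0.2 -0.1 -0.5] z-ax [-0.022  0.    -1.   ] y-ax [ 0.074 -0.997 -0.002] t 4.8667 op 0.902 q5 [0.42 0.11 1.72 0.01 1.33 1.91]
```

```bash
python3 -m handwheel '[{"travel":[0.08,-0.03,0.15],"dr":[0,0.042,0]},{"travel":[0,0,0.15],"dr":[0,0,0]},{"travel":[0,0,0.14],"dr":[0,0,0]},{"travel":[0,0,0],"dr":[0,0,0]},{"travel":[0,0,0],"dr":[0,0,0]}]' 0.8; python3 go.py 0.433 0.324 0.0713
python3 - <<'E'
from h import *
t,s=viewer.camera("top")[...,::-1],viewer.camera("side")[...,::-1]
cv2.imwrite("pics/c4.png",np.hstack([grid("t",t,170,195,80,80,5),grid("s",s,240,240,80,80,5)]))
E
```

```text
time_s: 5.28
eef_pos: [0.4354, 0.3219, 0.1452]
eef_rot: [-0.0, 0.999, 0.04, -0.0]
wrist_force: [0.8, 0.8, 1.2]
opening: 0.898
units [-0.015 -0.015  0.492] pos [0.4354 0.3219 0.1452] F [0.8 0.8 1.2] z-ax [-0.001  0.    -1.   ] y-ax [ 0.079 -0.997 -0.   ] t 5.2833 op 0.898 q5 [0.42 0.2  1.77 0.   1.17 1.91]
```

View pics/c4.png

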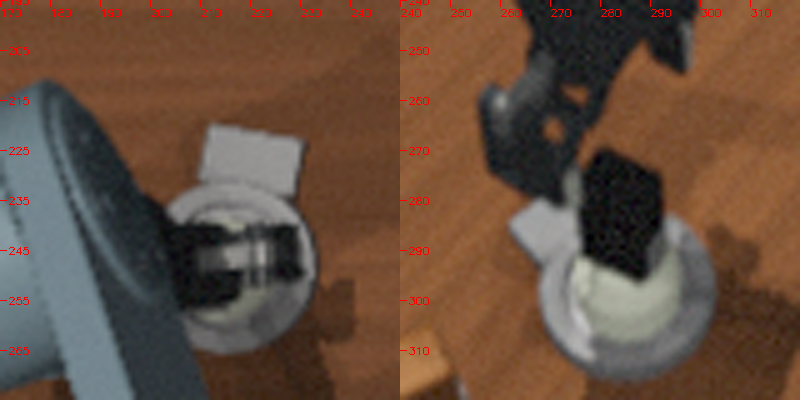

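The side view shows the open fingers straddling the handle's top (282,272) with margin, so I descend.

```bash
python3 -m handwheel '[{"travel":[-0.015,-0.015,0.1],"dr":[0,0,0]},{"travel":[0,0,0.1],"dr":[0,0,0]},{"travel":[0,0,0.1],"dr":[0,0,0]},{"travel":[0,0,0.1],"dr":[0,0,0]},{"travel":[0,0,0.06],"dr":[0,0,0]},{"travel":[0,0,0],"dr":[0,0,0]}]' 0.8; python3 go.py 0.433 0.324 0.0713
```

```text
time_s: 5.88
eef_pos: [0.4417, 0.3253, 0.0844]
eef_rot: [-0.004, 0.999, 0.039, 0.008]
wrist_force: [-0.6, 0.4, -0.5]
opening: 0.901
units [-0.06   0.005  0.086] pos [0.4417 0.3253 0.0844] F [-0.6  0.4 -0.5] z-ax [ 0.016  0.008 -1.   ] y-ax [ 0.077 -0.997 -0.006] t 5.8833 op 0.901 q5 [0.42 0.29 1.8  0.   1.03 1.91]
```

```bash
python3 -m handwheel '[{"travel":[-0.03,0,0.04],"dr":[-0.013,-0.032,0]},{"travel":[-0.02,0,0.04],"dr":[0,0,0]},{"travel":[0,0,0],"dr":[0,0,0]},{"travel":[0,0,0],"dr":[0,0,0]}]' 0.8; python3 go.py 0.433 0.324 0.0713
```

```text
time_s: 6.22
eef_pos: [0.4361, 0.3253, 0.0748]
eef_rot: [-0.0, 0.999, 0.038, 0.001]
wrist_force: [0.9, 0.3, 0.9]
opening: 0.897
units [-0.022  0.007  0.023] pos [0.4361 0.3253 0.0748] F [0.9 0.3 0.9] z-ax [ 0.003  0.001 -1.   ] y-ax [ 0.077 -0.997 -0.001] t 6.2167 op 0.897 q5 [ 0.42  0.31  1.8  -0.    1.03  1.92]
```

```bash
python3 -m handwheel '[{"travel":[-0.022,0.007,0.02],"dr":[0,0,0]},{"travel":[0,0,0],"dr":[0,0,0]}]' 0.8; python3 -m handwheel '[{"travel":[0,0,0],"dr":[0,0,0]},{"travel":[0,0,0],"dr":[0,0,0]},{"travel":[0,0,0],"dr":[0,0,0]},{"travel":[0,0,0],"dr":[0,0,0]},{"travel":[0,0,0],"dr":[0,0,0]},{"travel":[0,0,0],"dr":[0,0,0]},{"travel":[0,0,0],"dr":[0,0,0]},{"travel":[0,0,0],"dr":[0,0,0]},{"travel":[0,0,0],"dr":[0,0,0]},{"travel":[0,0,0],"dr":[0,0,0]}]' -1;python3 go.py 0.433 0.324 0.0713
```

```text
time_s: 6.38
eef_pos: [0.4331, 0.3243, 0.0724]
eef_rot: [-0.001, 0.999, 0.039, 0.002]
wrist_force: [-0.9, -1.0, 0.5]
opening: 0.898
time_s: 7.22
eef_pos: [0.4335, 0.3246, 0.0733]
eef_rot: [-0.001, 0.999, 0.039, 0.003]
wrist_force: [-0.7, -0.1, 0.2]
opening: 0.318
units [-0.004  0.004  0.013] pos [0.4335 0.3246 0.0733] F [-0.7 -0.1  0.2] z-ax [ 0.005  0.002 -1.   ] y-ax [ 0.077 -0.997 -0.002] t 7.2167 op 0.318 q5 [ 0.42  0.3   1.81 -0.    1.02  1.92]
```

```bash
python3 -m handwheel '[{"travel":[0,0,-0.06],"dr":[0,0,0]},{"travel":[0,0,-0.1],"dr":[0,0,0]},{"travel":[0,0,-0.15],"dr":[0,0,0]},{"travel":[0,0,-0.2],"dr":[0,0,0]},{"travel":[0,0,-0.2],"dr":[0,0,0]},{"travel":[0,0,-0.2],"dr":[0,0,0]},{"travel":[0,0,-0.15],"dr":[0,0,0]},{"travel":[0,0,0],"dr":[0,0,0]},{"travel":[0,0,0],"dr":[0,0,0]}]' -1;python3 go.py 0.51 -0.16 0.25
python3 - <<'E'
from h import *
s=viewer.camera("side")[...,::-1];t=viewer.camera("top")[...,::-1]
P,R,o=pose();w=P+.0653*R.as_matrix()[:,2]
print(proj("side",w),proj("top",w),w)
cv2.imwrite("pics/c5.png",np.hstack([grid("s",s,235,170,80,120,5),grid("t",t,150,180,80,120,5)]))
E
```

```text
time_s: 7.97
eef_pos: [0.4296, 0.3229, 0.2402]
eef_rot: [0.0, 0.999, 0.039, -0.001]
wrist_force: [0.0, -0.5, -2.3]
opening: 0.32
units [ 0.286  3.251 -0.063] pos [0.4296 0.3229 0.2402] F [ 0.  -0.5 -2.3] z-ax [-0.001 -0.001 -1.   ] y-ax [ 0.077 -0.997  0.001] t 7.9667 op 0.32 q5 [ 0.42  0.09  1.69 -0.    1.36  1.92]
[[284.8587356  262.62791996]] [[200.28110615 250.86120398]] [0.42919138 0.32263146 0.17367251]
```

View pics/c5.png

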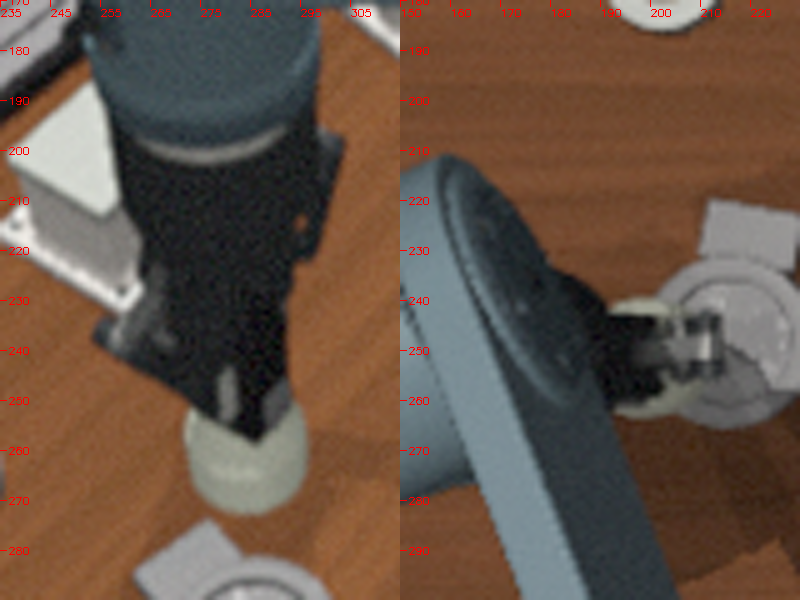

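The picture shows the head hanging straight in the grip. It is centred within about 2 mm of the assumed window axis, at side (284,263). I carry it over to the label.

```bash
python3 -m handwheel '[{"travel":[0.02,0.1,-0.01],"dr":[0,0,0]},{"travel":[0.02,0.2,0],"dr":[0,0,0]},{"travel":[0.02,0.23,0],"dr":[0,0,0]},{"travel":[0.02,0.23,0],"dr":[0,0,0]},{"travel":[0.02,0.23,0],"dr":[0,0,0]},{"travel":[0.02,0.23,0],"dr":[0,0,0]},{"travel":[0.02,0.23,0],"dr":[0,0,0]},{"travel":[0.02,0.23,0],"dr":[0,0,0]},{"travel":[0.02,0.23,0],"dr":[0,0,0]},{"travel":[0.02,0.23,0],"dr":[0,0,0]},{"travel":[0.02,0.23,0],"dr":[0,0,0]},{"travel":[0.02,0.23,0],"dr":[0,0,0]},{"travel":[0.02,0.23,0],"dr":[0,0,0]},{"travel":[0.02,0.23,0],"dr":[0,0,0]},{"travel":[0.01,0.1,0],"dr":[0,0,0]},{"travel":[0,0,0],"dr":[0,0,0]}]' -1
cat > tilt.py <<'E'
from h import *
# remaining move to scan pose: standoff arg
import sys
L=np.array([.6265,-.181,.048]);s,yw=np.radians(29.1),np.radians(-10.4)
n=Ro.from_euler("z",yw).apply([-np.sin(s),0,np.cos(s)])
P,R,o=pose();z=R.as_matrix()[:,2]
a=np.cross(z,-n);a*=np.arcsin(np.linalg.norm(a))/np.linalg.norm(a)
W=P+.0653*z;d=W-L
print("dr units",(R.inv().apply(a)/np.radians(30)).round(3),"ang",np.degrees(np.linalg.norm(a)).round(2))
print("travel now",(R.inv().apply(L+n*(float(sys.argv[1])+.0653)-P)/.15).round(3),"pos",P.round(4))
k=-(d@n)/(z@n);hit=W+k*z-L
print("window normal dist",(d@n).round(4),"ray miss mm",(np.linalg.norm(hit)*1e3).round(1),"lateral mm",((d-(d@n)*n)*1e3).round(1),"F",np.round(o["wrist_force"],1),"t",o["time_s"],o["q"].round(2))
E
python3 tilt.py 0.10
```

```text
time_s: 9.4
eef_pos: [0.4942, -0.165, 0.205]
eef_rot: [-0.005, 0.999, 0.041, -0.028]
wrist_force: [-0.5, 0.4, -2.0]
opening: 0.32
dr units [-0.276  1.041 -0.   ] ang 32.32
travel now [0.357 0.04  0.064] pos [ 0.4942 -0.165   0.205 ]
window normal dist 0.1466 ray miss mm 167.8 lateral mm [-65.8   3.6 -36.4] F [-0.5  0.4 -2. ] t 9.4 [-0.54  0.13  1.73 -0.02  1.34  0.96]
```

```bash
python3 -m handwheel '[{"travel":[0.03,0,0],"dr":[-0.046,0.174,0]},{"travel":[0.03,0,0],"dr":[-0.046,0.174,0]},{"travel":[0.03,0,0],"dr":[-0.046,0.174,0]},{"travel":[0.03,0,0],"dr":[-0.046,0.174,0]},{"travel":[0.03,0,0],"dr":[-0.046,0.174,0]},{"travel":[0.03,0,0],"dr":[-0.046,0.174,0]},{"travel":[0,0,0],"dr":[0,0,0]},{"travel":[0,0,0],"dr":[0,0,0]}]' -1
python3 tilt.py 0.07
```

```text
time_s: 10.07
eef_pos: [0.5124, -0.1537, 0.1918]
eef_rot: [0.049, 0.968, 0.037, 0.244]
wrist_force: [0.1, -0.1, -1.3]
opening: 0.319
dr units [-0.022  0.003 -0.   ] ang 0.67
travel now [0.199 0.099 0.314] pos [ 0.5124 -0.1537  0.1918]
window normal dist 0.1173 ray miss mm 34.3 lateral mm [-26.9  12.  -15.9] F [ 0.1 -0.1 -1.3] t 10.0667 [-0.66 -0.18  2.14  0.34  0.76  0.64]
```

```bash
python3 -m handwheel '[{"travel":[0.07,0.03,0.1],"dr":[-0.022,0.003,0]},{"travel":[0.07,0.03,0.1],"dr":[0,0,0]},{"travel":[0.06,0.03,0.1],"dr":[0,0,0]},{"travel":[0,0,0],"dr":[0,0,0]},{"travel":[0,0,0],"dr":[0,0,0]}]' -1
python3 tilt.py 0.062
```

```text
time_s: 10.48
eef_pos: [0.5623, -0.1653, 0.1645]
eef_rot: [0.051, 0.969, 0.037, 0.238]
wrist_force: [0.1, -0.6, -1.6]
opening: 0.321
dr units [-0.015  0.027 -0.   ] ang 0.94
travel now [0.001 0.027 0.044] pos [ 0.5623 -0.1653  0.1645]
window normal dist 0.0686 ray miss mm 5.5 lateral mm [-1.   4.4 -1. ] F [ 0.1 -0.6 -1.6] t 10.4833 [-0.6  -0.    2.04  0.32  0.68  0.69]
```

```bash
python3 -m handwheel '[{"travel":[0.0,0.027,0.045],"dr":[-0.015,0.027,0]},{"travel":[0,0,0],"dr":[0,0,0]},{"travel":[0,0,0],"dr":[0,0,0]},{"travel":[0,0,0],"dr":[0,0,0]}]' -1
python3 tilt.py 0.060
python3 - <<'E'
from h import *
s=viewer.camera("side")[...,::-1];t=viewer.camera("top")[...,::-1]
P,R,o=pose();w=P+.0653*R.as_matrix()[:,2];print(proj("side",w),proj("top",w))
cv2.imwrite("pics/c6.png",np.hstack([grid("s",s,290,100,80,80,5),grid("t",t,360,130,80,80,5)]))
E
```

```text
time_s: 10.82
eef_pos: [0.5651, -0.168, 0.1587]
eef_rot: [0.053, 0.968, 0.038, 0.242]
wrist_force: [-0.0, -0.1, -1.8]
opening: 0.32
dr units [-0.009  0.011 -0.   ] ang 0.42
travel now [0.003 0.013 0.013] pos [ 0.5651 -0.168   0.1587]
window normal dist 0.0619 ray miss mm 2.8 lateral mm [-0.9  2.1 -0.7] F [-0.  -0.1 -1.8] t 10.8167 [-0.6   0.01  2.04  0.33  0.66  0.67]
[[347.02737853 141.70041048]] [[414.11826155 174.64433284]]
```

View pics/c6.png

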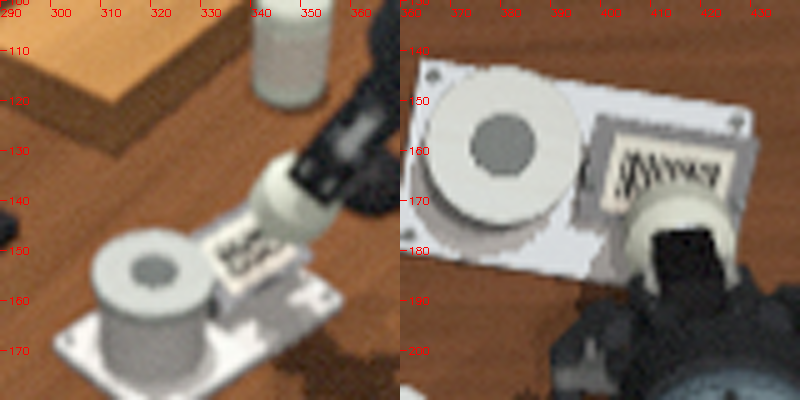

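The lid is home and the head faces the label, but in the top view the head at (416,175) looks 1-2 px right of the prediction. I overlay the predicted outline to check.

Run:
```python
from h import *
s=viewer.camera("side")[...,::-1];t=viewer.camera("top")[...,::-1]
P,R,o=pose();M=R.as_matrix();w=P+.0653*M[:,2];a=np.linspace(0,2*np.pi,60)
gs=[]
for n,im,x,y in(("side",s,325,115),("top",t,393,145)):
    g=grid(n,im,x,y,40,45,10)
    for h,c in((0,(0,0,255)),(.028,(0,200,0)),(-.06,(255,0,0))):
        r=.026 if h>=0 else .01
        q=proj(n,w-h*M[:,2]+r*(np.outer(np.cos(a),M[:,0])+np.outer(np.sin(a),M[:,1])))
        cv2.polylines(g,[((q-[x,y]+.45)*10).astype(int)],True,c,1)
    gs.append(g)
cv2.imwrite("pics/c7.png",np.hstack(gs))
```

```text
(no output)
```

View pics/c7.png

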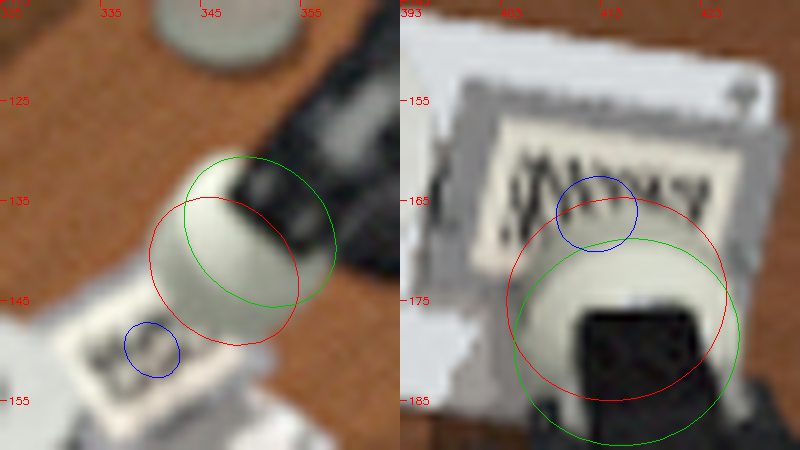

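The overlay agrees within about 1 px in both views, with the aim spot about 2 mm left of the label's middle. I apply a small correction and then hold.

```bash
python3 -m handwheel '[{"travel":[0.003,0.009,0.01],"dr":[-0.008,0.01,0]},{"travel":[0,0,0],"dr":[0,0,0]},{"travel":[0,0,0],"dr":[0,0,0]},{"travel":[0,0,0],"dr":[0,0,0]}]' -1; python3 tilt.py 0.06
python3 -m handwheel '[{"travel":[0,0,0],"dr":[0,0,0]},{"travel":[0,0,0],"dr":[0,0,0]},{"travel":[0,0,0],"dr":[0,0,0]},{"travel":[0,0,0],"dr":[0,0,0]},{"travel":[0,0,0],"dr":[0,0,0]},{"travel":[0,0,0],"dr":[0,0,0]},{"travel":[0,0,0],"dr":[0,0,0]},{"travel":[0,0,0],"dr":[0,0,0]},{"travel":[0,0,0],"dr":[0,0,0]},{"travel":[0,0,0],"dr":[0,0,0]},{"travel":[0,0,0],"dr":[0,0,0]},{"travel":[0,0,0],"dr":[0,0,0]},{"travel":[0,0,0],"dr":[0,0,0]},{"travel":[0,0,0],"dr":[0,0,0]},{"travel":[0,0,0],"dr":[0,0,0]},{"travel":[0,0,0],"dr":[0,0,0]},{"travel":[0,0,0],"dr":[0,0,0]},{"travel":[0,0,0],"dr":[0,0,0]},{"travel":[0,0,0],"dr":[0,0,0]},{"travel":[0,0,0],"dr":[0,0,0]}]' -1;python3 tilt.py 0.06
```

```text
time_s: 11.35
eef_pos: [0.5667, -0.1701, 0.1589]
eef_rot: [0.056, 0.967, 0.037, 0.246]
wrist_force: [-0.0, 0.4, -1.6]
opening: 0.318
dr units [ 0.003 -0.004  0.   ] ang 0.16
travel now [-0.006 -0.002  0.008] pos [ 0.5667 -0.1701  0.1589]
window normal dist 0.0612 ray miss mm 1.2 lateral mm [ 0.9 -0.2  0.5] F [-0.   0.4 -1.6] t 11.35 [-0.6   0.01  2.04  0.34  0.64  0.67]
time_s: 13.02
eef_pos: [0.5667, -0.17, 0.1589]
eef_rot: [0.055, 0.967, 0.037, 0.246]
wrist_force: [-0.3, -0.8, -1.1]
opening: 0.318
dr units [ 0.003 -0.004  0.   ] ang 0.14
travel now [-0.005 -0.002  0.008] pos [ 0.5667 -0.17    0.1589]
window normal dist 0.0611 ray miss mm 1.1 lateral mm [ 0.8 -0.2  0.5] F [-0.3 -0.8 -1.1] t 13.0167 [-0.6   0.01  2.04  0.34  0.64  0.67]
```

```bash
python3 -m handwheel '[{"travel":[0,0,0],"dr":[0,0,0]},{"travel":[0,0,0],"dr":[0,0,0]},{"travel":[0,0,0],"dr":[0,0,0]},{"travel":[0,0,0],"dr":[0,0,0]},{"travel":[0,0,0],"dr":[0,0,0]},{"travel":[0,0,0],"dr":[0,0,0]},{"travel":[0,0,0],"dr":[0,0,0]},{"travel":[0,0,0],"dr":[0,0,0]},{"travel":[0,0,0],"dr":[0,0,0]},{"travel":[0,0,0],"dr":[0,0,0]},{"travel":[0,0,0],"dr":[0,0,0]},{"travel":[0,0,0],"dr":[0,0,0]}]' -1;python3 tilt.py 0.06
python3 -m handwheel '[{"travel":[0,0,-0.1],"dr":[0,0,0]},{"travel":[0,0,-0.2],"dr":[0,0,0]},{"travel":[0,0,-0.2],"dr":[0,0,0]},{"travel":[0,0,-0.1],"dr":[0,-0.15,0]},{"travel":[0,0,-0.1],"dr":[0.04,-0.18,0]},{"travel":[0,0,-0.1],"dr":[0.04,-0.18,0]},{"travel":[0,0,0],"dr":[0.04,-0.18,0]},{"travel":[0,0,0],"dr":[0.04,-0.18,0]},{"travel":[0,0,0],"dr":[0.04,-0.1,0]},{"travel":[0,0,0],"dr":[0,0,0]},{"travel":[0,0,0],"dr":[0,0,0]}]' -1
cat > back.py <<'E'
from h import *
import sys
P,R,o=pose();Y=np.array([.077,-.997,0]);Z=np.array([0,0,-1.]);T=Ro.from_matrix(np.c_[np.cross(Y,Z),Y,Z])
print("dr",((R.inv()*T).as_rotvec()/np.radians(30)).round(3),"travel",(R.inv().apply(np.array([float(v) for v in sys.argv[1:4]])-P)/.15).round(3),"pos",P.round(4),"F",np.round(o["wrist_force"],1),"op",round(o["opening"],3),"t",o["time_s"])
E
python3 back.py 0.4335 0.3246 0.22
```

```text
time_s: 14.02
eef_pos: [0.5667, -0.17, 0.1589]
eef_rot: [0.055, 0.967, 0.037, 0.246]
wrist_force: [-1.1, 0.7, -1.8]
opening: 0.32
dr units [ 0.003 -0.004 -0.   ] ang 0.14
travel now [-0.005 -0.001  0.008] pos [ 0.5667 -0.17    0.1589]
window normal dist 0.0611 ray miss mm 1.1 lateral mm [ 0.8 -0.2  0.4] F [-1.1  0.7 -1.8] t 14.0167 [-0.6   0.01  2.04  0.34  0.64  0.67]
time_s: 14.93
eef_pos: [0.5085, -0.1587, 0.2708]
eef_rot: [0.012, 0.999, 0.029, -0.017]
wrist_force: [0.0, 0.1, -1.4]
opening: 0.321
dr [ 0.042  0.068 -0.038] travel [-0.304 -3.252  0.276] pos [ 0.5085 -0.1587  0.2708] F [ 0.   0.1 -1.4] op 0.321 t 14.9333
```

```bash
python3 -m handwheel '[{"travel":[-0.02,-0.1,0],"dr":[0.042,0.068,-0.038]},{"travel":[-0.02,-0.2,0],"dr":[0,0,0]},{"travel":[-0.02,-0.22,0],"dr":[0,0,0]},{"travel":[-0.02,-0.22,0],"dr":[0,0,0]},{"travel":[-0.02,-0.22,0],"dr":[0,0,0]},{"travel":[-0.02,-0.22,0],"dr":[0,0,0]},{"travel":[-0.02,-0.22,0],"dr":[0,0,0]},{"travel":[-0.02,-0.22,0],"dr":[0,0,0]},{"travel":[-0.02,-0.22,0],"dr":[0,0,0]},{"travel":[-0.02,-0.22,0],"dr":[0,0,0]},{"travel":[-0.02,-0.22,0],"dr":[0,0,0]},{"travel":[-0.02,-0.22,0],"dr":[0,0,0]},{"travel":[-0.02,-0.22,0],"dr":[0,0,0]},{"travel":[-0.02,-0.22,0],"dr":[0,0,0]},{"travel":[-0.02,-0.22,0],"dr":[0,0,0]},{"travel":[0,0,0],"dr":[0,0,0]},{"travel":[0,0,0],"dr":[0,0,0]}]' -1; python3 back.py 0.4335 0.3246 0.13
```

```text
time_s: 16.35
eef_pos: [0.4144, 0.3293, 0.2643]
eef_rot: [-0.006, 0.999, 0.035, 0.016]
wrist_force: [0.3, -0.5, -1.8]
opening: 0.322
dr [-0.019 -0.062 -0.014] travel [0.096 0.049 0.898] pos [0.4144 0.3293 0.2643] F [ 0.3 -0.5 -1.8] op 0.322 t 16.35
```

```bash
python3 -m handwheel '[{"travel":[0.05,0.025,0.15],"dr":[-0.019,-0.062,-0.014]},{"travel":[0.03,0.02,0.2],"dr":[0,0,0]},{"travel":[0,0,0.2],"dr":[0,0,0]},{"travel":[0,0,0.15],"dr":[0,0,0]},{"travel":[0,0,0.1],"dr":[0,0,0]},{"travel":[0,0,0],"dr":[0,0,0]},{"travel":[0,0,0],"dr":[0,0,0]}]' -1; python3 back.py 0.4335 0.3246 0.10
```

```text
time_s: 16.93
eef_pos: [0.4285, 0.3191, 0.1422]
eef_rot: [-0.003, 0.999, 0.037, 0.005]
wrist_force: [1.2, 0.1, -0.7]
opening: 0.323
dr [-0.011 -0.019 -0.007] travel [ 0.033 -0.032  0.282] pos [0.4285 0.3191 0.1422] F [ 1.2  0.1 -0.7] op 0.323 t 16.9333
```

```bash
python3 -m handwheel '[{"travel":[0.033,-0.032,0.1],"dr":[-0.011,-0.019,-0.007]},{"travel":[0,0,0.1],"dr":[0,0,0]},{"travel":[0,0,0.06],"dr":[0,0,0]},{"travel":[0,0,0],"dr":[0,0,0]},{"travel":[0,0,0],"dr":[0,0,0]}]' -1; python3 back.py 0.4335 0.3246 0.0733
python3 - <<'E'
from h import *
s=viewer.camera("side")[...,::-1];t=viewer.camera("top")[...,::-1]
cv2.imwrite("pics/c8.png",np.hstack([grid("s",s,245,240,80,80,5),grid("t",t,170,200,80,80,5)]))
E
```

```text
time_s: 17.35
eef_pos: [0.4374, 0.3234, 0.1088]
eef_rot: [-0.002, 0.999, 0.037, 0.005]
wrist_force: [0.1, 0.5, -1.6]
opening: 0.326
dr [-0.007 -0.02  -0.006] travel [-0.028 -0.009  0.236] pos [0.4374 0.3234 0.1088] F [ 0.1  0.5 -1.6] op 0.326 t 17.35
```

View pics/c8.png

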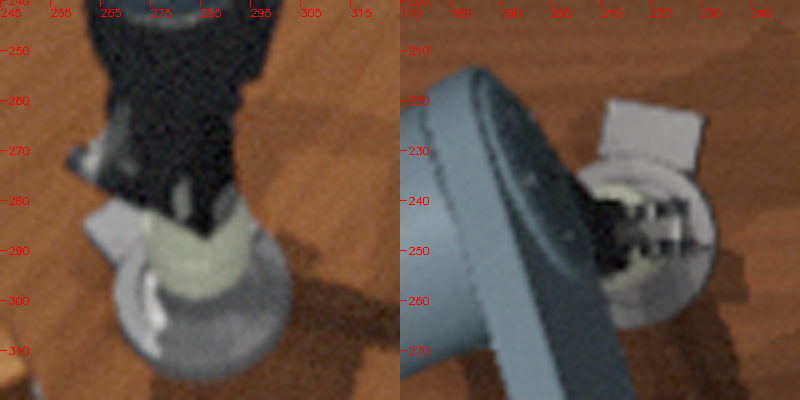

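The head hangs over the recess at side (284,290). I lower it in steps.

```bash
python3 -m handwheel '[{"travel":[-0.028,-0.009,0.06],"dr":[-0.007,-0.02,-0.006]},{"travel":[0,0,0.06],"dr":[0,0,0]},{"travel":[0,0,0.02],"dr":[0,0,0]},{"travel":[0,0,0],"dr":[0,0,0]},{"travel":[0,0,0],"dr":[0,0,0]}]' -1; python3 back.py 0.4335 0.3246 0.0733
```

```text
time_s: 17.87
eef_pos: [0.434, 0.3255, 0.0883]
eef_rot: [-0.001, 0.999, 0.039, 0.001]
wrist_force: [-0.6, -0.2, -1.0]
opening: 0.322
dr [-0.002 -0.006  0.001] travel [-0.004  0.006  0.1  ] pos [0.434  0.3255 0.0883] F [-0.6 -0.2 -1. ] op 0.322 t 17.8667
```

```bash
python3 -m handwheel '[{"travel":[-0.006,0.006,0.03],"dr":[0,-0.006,0]},{"travel":[0,0,0.03],"dr":[0,0,0]},{"travel":[0,0,0.02],"dr":[0,0,0]},{"travel":[0,0,0],"dr":[0,0,0]},{"travel":[0,0,0],"dr":[0,0,0]}]' -1; python3 back.py 0.4335 0.3246 0.0733
```

```text
time_s: 18.28
eef_pos: [0.433, 0.3245, 0.0749]
eef_rot: [-0.001, 0.999, 0.039, -0.0]
wrist_force: [0.2, -0.5, -1.0]
opening: 0.317
dr [-0.002  0.002  0.002] travel [ 0.003 -0.     0.01 ] pos [0.433  0.3245 0.0749] F [ 0.2 -0.5 -1. ] op 0.317 t 18.2833
```

```bash
python3 -m handwheel '[{"travel":[0,0,0.008],"dr":[0,0,0]},{"travel":[0,0,0],"dr":[0,0,0]}]' -1; python3 -m handwheel '[{"travel":[0,0,0.006],"dr":[0,0,0]},{"travel":[0,0,0],"dr":[0,0,0]}]' -1
```

```text
time_s: 18.45
eef_pos: [0.4331, 0.3245, 0.0735]
eef_rot: [-0.001, 0.999, 0.039, -0.0]
wrist_force: [-0.7, -0.4, -1.5]
opening: 0.317
time_s: 18.62
eef_pos: [0.4336, 0.3247, 0.0737]
eef_rot: [-0.001, 0.999, 0.039, -0.0]
wrist_force: [0.5, 0.4, -1.2]
opening: 0.319
```

```bash
python3 -m handwheel '[{"travel":[0,0,0.008],"dr":[0,0,0]},{"travel":[0,0,0],"dr":[0,0,0]}]' -1; python3 -m handwheel '[{"travel":[0,0,0.008],"dr":[0,0,0]}]' -1
```

```text
time_s: 18.78
eef_pos: [0.4342, 0.325, 0.0737]
eef_rot: [-0.001, 0.999, 0.039, 0.001]
wrist_force: [-0.1, 0.2, -1.3]
opening: 0.322
time_s: 18.87
eef_pos: [0.4347, 0.3252, 0.0733]
eef_rot: [-0.001, 0.999, 0.039, 0.001]
wrist_force: [-5.6, -3.0, 16.2]
opening: 0.323
```

The scanner is on the recess floor at the original TCP height of 73.3 mm. I relax, release and withdraw.

```bash
python3 -m handwheel '[{"travel":[0,0,0],"dr":[0,0,0]},{"travel":[0,0,0],"dr":[0,0,0]}]' -1;python3 -m handwheel '[{"travel":[0,0,0],"dr":[0,0,0]},{"travel":[0,0,0],"dr":[0,0,0]},{"travel":[0,0,0],"dr":[0,0,0]},{"travel":[0,0,0],"dr":[0,0,0]},{"travel":[0,0,0],"dr":[0,0,0]},{"travel":[0,0,0],"dr":[0,0,0]},{"travel":[0,0,0],"dr":[0,0,0]},{"travel":[0,0,0],"dr":[0,0,0]}]' 0.8;python3 back.py 0.4335 0.3246 0.0733
```

```text
time_s: 19.03
eef_pos: [0.4349, 0.3253, 0.0735]
eef_rot: [-0.001, 0.999, 0.039, 0.002]
wrist_force: [-0.2, -0.2, -1.9]
opening: 0.321
time_s: 19.7
eef_pos: [0.4353, 0.3254, 0.0731]
eef_rot: [-0.001, 0.999, 0.039, 0.002]
wrist_force: [-0.6, -0.0, -0.1]
opening: 0.903
dr [-0.005 -0.007  0.002] travel [-0.012  0.005 -0.001] pos [0.4353 0.3254 0.0731] F [-0.6 -0.  -0.1] op 0.903 t 19.7
```

```bash
python3 -m handwheel '[{"travel":[0,0,-0.06],"dr":[0,0,0]},{"travel":[0,0,-0.1],"dr":[0,0,0]},{"travel":[0,0,-0.15],"dr":[0,0,0]},{"travel":[0,0,-0.2],"dr":[0,0,0]},{"travel":[0,0,-0.2],"dr":[0,0,0]},{"travel":[0,0,-0.2],"dr":[0,0,0]},{"travel":[0,0.2,-0.1],"dr":[0,0,0]},{"travel":[-0.1,0.2,0],"dr":[0,0,0]},{"travel":[-0.1,0.2,0],"dr":[0,0,0]},{"travel":[-0.1,0.2,0],"dr":[0,0,0]},{"travel":[0,0.2,0],"dr":[0,0,0]},{"travel":[0,0,0],"dr":[0,0,0]}]' 0.8
python3 - <<'E'
from h import *
s=viewer.camera("side")[...,::-1];t=viewer.camera("top")[...,::-1]
cv2.imwrite("pics/top9.png",t);cv2.imwrite("pics/side9.png",s)
t0=cv2.imread("pics/top0.png")
b=np.hstack([grid("s",s,250,257,80,60,5),grid("t",t,180,205,80,60,5)])
a=np.hstack([s[100:360,150:400],t[100:300,150:500][:, :]][:1])
m=np.zeros((300,800,3),np.uint8);m[:200,:350]=t[100:300,150:500];m[:300,360:760]=s[110:390,120:500][:300,:400].shape and cv2.resize(s[110:390,120:500],(400,300))
cv2.imwrite("pics/c9.png",np.vstack([b,m]))
E
```

```text
time_s: 20.7
eef_pos: [0.4004, 0.1676, 0.2398]
eef_rot: [-0.001, 0.999, 0.042, 0.006]
wrist_force: [-0.2, -0.1, 0.0]
opening: 0.9
```

View pics/c9.png

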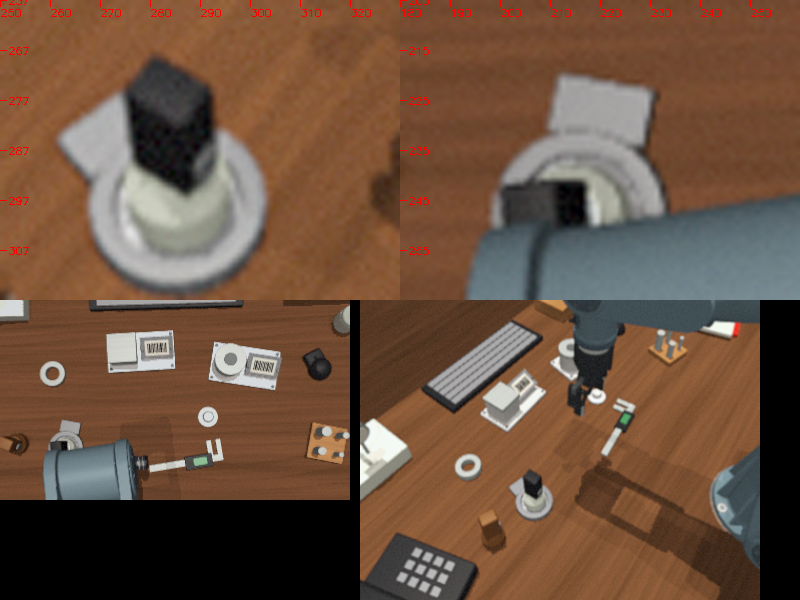

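The scanner stands upright in its dock at side (284,290), essentially at its starting pixels. The other objects are where they were and the gripper is clear.

```bash
python3 -c "
from bench import ctrl
print(ctrl.hand_in())"
```

```text
the job is handed in; nothing more can be done
None
```

I carried out all three steps in the order asked and handed the job in at about 21 s of the 64 s allowed. The hand-in gives no verdict.

- **Lid:** I pressed the round pot's lid with the shut fingertips until it met the hard stop. Its top was then at 79.9 mm, and the wrist force peaked at about 25 N upward (28 N in all).
- **Scan:** I held the scanner still for about 2.7 s. By my measurements the window was 61 mm from the label and its aim was about 1 mm off the middle. It was tilted about 0.15° off square. Nothing touched the carrier.
- **Dock:** I lowered the scanner to the recess floor at the height where I had picked it up, then released it. The contact force was 16 N. The last pictures show it upright in the dock and the robot clear. The other things I could see looked unmoved by eye; I did not measure them.

**Checks that disagreed:** my first fit of the label put its slope at 26° because the pot hid one corner in the side view. I refitted it to 29.1° with errors of 1 px or less. The two cameras also differed by 1–2 mm, which is within the stated calibration. The aim and distance figures rest on that calibration and on how I measured the scanner's seat in the grip, so they could be off by about 2 mm.

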